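# Roll the pressing roller clear and present the ball dish to the pot

### The arm

A 6-joint arm with a two-finger parallel gripper is mounted at the origin on the work surface. World frame = base frame: x ahead of the robot, y to its left, z up, the work surface at z = 0. Lengths are in m, angles in rad, forces in N, time in s.
With the tool pointing down it reaches from about 0.325 to 1 m from the base axis. Payload 5.1 kg.
Tool frame: the origin (TCP) lies at the very end of the fingers, on their centre line; the grasp point (between the pads) lies 19 mm behind it; x points along the fingers, y is the direction in which the jaws open and shut, and the axes are right-handed (so a half turn about x gives the same grasp; the last joint's range is limited). The gripper opens to 85 mm and grips with 20 to 120 N. Pads are 22 mm wide; open, the fingers measure 114 mm over their backs; the gripper's body (76 mm by 85 mm) begins 54 mm behind the grasp point. The pads swing forward as they close: fully open they stand 13 mm farther back than shut.
Start: joints at [-1.269, 0.124, 1.65, -0, 1.367, -0.083], TCP at [0.244, -0.602, 0.231] pointing down, gripper open.
Joint ranges: [-2.61, 2.61], [-1.02, 2.33], [0.03, 2.71], [-1.35, 4.49], [0.32, 2.68], [-2.91, 2.91]. Speed limits (rad/s): [2.57, 2.57, 3.14, 3.14, 3.14, 3.14].

### API

Orientations are given as a rotation vector (axis times angle).
In Python, from rig import observe, capture, camera_params, sign_off gives the robot as it stands.
- The arm moves only by the tool jog_arm, never from a script. Its argument "increments" is a list of rows, each a list of 7 numbers: the finger opening in m, from 0 to 0.0854, then the shift along the tool's x, y, z in m, then the turn, a rotation vector about the tool's x, y, z in degrees. A call has 1 to 8 rows; each row is the pose to reach, as a shift and turn from the pose commanded when the call began, along the tool's axes at that moment; what a row does not reach only later rows make up. A row lasts 1/12 s, in which the tool goes at most 41.7 mm and 7.16 degrees, less where a joint would pass 70% of its speed; a pose out of reach is approached as far as the arm can. A call with a gripper value outside its range is refused whole. The fingers move at their own pace and stop on an object; "force" is the grip in N (left out, the last holds). Time passes only in rows, so rows that repeat a pose let the fingers close. It gives the time, the measured TCP pose, the force and the opening at its end, in the units of the state.
- observe(): the state, without advancing time (a new reading comes with each control period).
- capture(name): name is "scene" or "top"; returns (picture, depth): 420x560x3 uint8, red, green, blue; 420x560 float32, m along the optical axis (not along the pixel's ray), 0 where there is no reading.
- camera_params(name): a dict with "fx", "fy", "cx", "cy" (pixels), "rvec" (rotation vector, rad) and "tvec" (3), from world to camera coordinates, as OpenCV has them. Camera axes: x right, y down, z forward; pixel columns grow to the right and rows downward; lengths in m; the calibration is good to about 2 mm. A picture is of the moment at which its call begins. camera_params takes no time and is no camera call.
- sign_off(): hands the job in, once; it reports no verdict.
The state is a dict: "clock": time; "q": joint angles; "qd": joint speeds; "tau": joint torques, N m; "ee_pos": TCP position; "tool_rot": TCP orientation; "force": force on the tool from outside, world axes, zero at the start; "torque": the same for the moment, N m; "grip_width": finger opening in m.
Only numpy, scipy, OpenCV 4.12 (cv2) and the standard library are available. Lean on these libraries where they do the work, as an engineer would, in place of code of your own. Each camera call takes 0.05 s, during which the arm holds its last target.

### The job

Roll the wooden roller with the red stripe away from the little white eight-sided dish, over the mat and without lifting it, until it lies against the aluminium stop bar. Then pick up the dish (its two flat sides are for gripping), lift it about a hand's width above the mat and turn it roughly a quarter turn so that its brass lip points at the empty pot with the blue band, keeping it level and the steel ball in its middle all the way. Finish while still holding the dish there over the mat, level and still, with the roller left along the bar and the other things left where they lie.

Things in the scene. Friction and masses are not known exactly. Their poses are not given: they have to be found in the camera images.
- roller_center (a point): Centre of a solid beech roller, diameter 48 mm, length 120 mm, 160 g, lying on the mat (centre 24 mm above it). x runs along the cylinder. Lengthwise red stripe, on top at the start. It lies along the dish's flat side away from the robot, 8 to 13 mm from it, too close for a finger. Rolls easily and soon stops by itself. Friction about 0.6.
- stop_center (a point): Centre of the fixed aluminium stop bar on the mat beyond the roller: 20 mm (x) by 340 mm (y) by 26 mm high. Its x points away from the robot; the roller's centre is 34 mm to -x of this point when touching. The roller starts about 55 to 125 mm short of touching.
- dish_center (a point): Centre, half-way up, of a loose white ceramic eight-sided dish, 40 mm high, 220 g. x points to its brass lip, z up. Upright flat sides to grip at y = +29 and -29 mm, 40 mm long. Along x the body runs from -35 to +35 mm, the lip on to +53 mm at the top edge. At the start the lip points to the robot's right; the flats face the robot and the roller.
- ball_center (a point): Centre of a loose steel ball, 18 mm in diameter, 24 g, in the middle of the dish, 11 mm above the dish's centre point, its top level with the rim. The dish's hollow slopes 8 degrees to the middle; the ball rolls off it if the dish is tilted more or jerked.
- pot_empty: Fixed empty round wooden pot with a broad blue band near the top, 74 mm in diameter, 85 mm high, open at the top; origin at the centre of its underside. It stands in a row of three pots beyond the stop bar, in any of the three places.
- pot_pencils: Fixed pale wooden pot of the same size, full of coloured pencils (123 mm high in all); origin at the centre of its underside. A bystander in the row.
- pot_tools: Fixed darker wooden pot of the same size, holding wood-handled awls (118 mm high in all); origin at the centre of its underside. A bystander in the row.
- mat: Fixed blue cutting mat with a pale grid, 460 mm (x, from -200 to +260) by 560 mm (y), 3 mm thick; origin on its underside, 30 mm nearer the robot than its centre. x points away from the robot. The dish, roller, bar and bystanders lie on it.
- folder: Bystander: ivory-coloured bone folder lying flat on the mat's right half, 160 x 22 x 6 mm; origin near its middle, on its underside.
- ruler: Bystander: steel ruler lying flat on the mat's left half, 200 x 28 x 4 mm; origin at the centre of its underside.
- tape: Bystander: white ring (tape core) 60 mm across, 19 mm high, lying flat at the far right of the mat; origin at the centre of its underside.
- eraser: Bystander: white eraser 55 x 24 x 13 mm at the far left of the mat; origin at the centre of its underside.
- jar: Bystander: small clear jar with blue cap, 56 mm across, 55 mm high, at the near left of the mat; origin at the centre of its underside.

How it is judged:
On the way, in this order (a step that is already met when the one before it is completed fails the run):
1. the roller has been rolled at least a quarter turn or so over the mat (angle between roller_center's own z axis and vertical above 1.1 rad and height (world z) of roller_center below 0.034 m).
2. the roller lies against the stop bar (within 12 mm of touching), at rest (x of roller_center in the frame of stop_center between -0.046 and -0.02 m and y of roller_center in the frame of stop_center between -0.17 and 0.17 m and height (world z) of roller_center below 0.032 m and angle between the x axis of roller_center and the y axis of stop_center, either way round below 0.3 rad and linear speed of roller below 0.03 m/s), for 0.2 s.
3. the dish is lifted clear of the mat in the fingers, ball in it (height (world z) of dish_center above 0.05 m and contact force between dish and the fingers above 1 N and horizontal distance between ball_center and dish_center below 0.014 m), for 0.2 s.
At the end, for the whole second after the job is handed in: Dish held by the fingers alone over the mat, centre 65-230 mm above the table, within 7 deg of level, still; ball within 8 mm of its middle; lip's line passes within 37 mm of the empty pot's axis. Roller on the mat within 12 mm of touching the bar, within 17 deg of parallel (x of roller_center in the frame of stop_center between -0.046 and -0.02 m and y of roller_center in the frame of stop_center between -0.17 and 0.17 m and height (world z) of roller_center below 0.032 m and angle between the x axis of roller_center and the y axis of stop_center, either way round below 0.3 rad and height (world z) of dish_center between 0.065 and 0.23 m and angle between dish_center's own z axis and vertical below 0.12 rad and x of pot_empty in the frame of dish_center above 0.12 m and y of pot_empty in the frame of dish_center between -0.037 and 0.037 m and x of dish_center in the frame of mat between -0.2 and 0.15 m and y of dish_center in the frame of mat between -0.28 and 0.28 m and horizontal distance between ball_center and dish_center below 0.008 m and distance between ball_center and dish_center below 0.016 m and contact force between dish and the fingers above 1 N and linear speed of dish below 0.02 m/s and angular speed of dish below 0.15 rad/s and contact force between dish and pot_empty below 0.2 N and contact force between dish and pot_pencils below 0.2 N and contact force between dish and pot_tools below 0.2 N and contact force between dish and roller below 0.2 N and contact force between dish and mat below 0.2 N and contact force between dish and stop below 0.2 N and contact force between dish and jar below 0.2 N); the arm keeps its last pose, push and grip.
It fails at once if the roller is lifted off the mat (by more than 10 mm) (height (world z) of roller_center above 0.037 m).
It fails at once if the ball leaves the middle of the dish (by more than 14 mm) or the dish (horizontal distance between ball_center and dish_center above 0.014 m or distance between ball_center and dish_center above 0.022 m).
It fails at once if the dish is tipped by more than 15 degrees (angle between dish_center's own z axis and vertical above 0.26 rad).
It fails at once if a bystander is shifted by more than 20 mm (distance of any of folder, ruler, tape, eraser, jar from where it was at the start of the episode above 0.02 m).
It also fails if it takes over 62 s, if anything falls off the work surface, if the arm or the gripper's body presses on something with over 40 N, if the wrist force passes 120 N, or if a joint passes its speed limit or range.

## Working session

There is one attempt and no reset: what is moved stays moved. The work goes in short steps, Python scripts to look and compute and a tool call to move; the robot and the scene stay as the last step left them, time stands still between calls to the robot, and variables do not carry over. Pictures are saved under pics/ and viewed, and the job is handed in when it is done.

Besides the shell and the picture viewer there is one more tool, called after "Emit:" by a JSON object that holds its "fn" and its "kwargs", one argument or row to a line. jog_arm: Moves the arm, as the interface text tells. Its arguments: {"type":"object","properties":{"increments":{"type":"array","items":{"type":"array","items":{"type":"number"}}},"force":{"type":"number"}},"required":["increments"]}

```bash
ls; mkdir -p pics; python3 - <<'E'
from rig import *
import cv2,numpy as np
print(observe())
for n in("scene","top"):
    p,d=capture(n); cv2.imwrite(f"pics/{n}0.png",p[:,:,::-1]); np.save(f"pics/{n}0.npy",d); c=camera_params(n);print(c)
    R=cv2.Rodrigues(np.array(c["rvec"]))[0];print(-R.T@np.array(c["tvec"]).ravel())
E
```

```text
pics
{'clock': 0.0, 'q': array([-1.26861645e+00,  1.24484650e-01,  1.65164769e+00, -1.98308199e-05,
        1.36750984e+00, -8.25954128e-02]), 'qd': array([-1.27032938e-03,  9.30022774e-04,  6.03797109e-05, -7.81584003e-04,
        3.53358884e-04, -5.52492344e-04]), 'tau': array([-3.70048720e-04, -4.23626089e+01, -3.65450191e+01, -1.38763417e-04,
        6.92781934e-03,  2.22650058e-06]), 'ee_pos': array([ 0.24376895, -0.60190832,  0.23008181]), 'tool_rot': array([ 2.01123188,  0.3939199 , -2.01173165]), 'force': array([-0.58518142,  0.51303523,  0.06372561]), 'torque': array([ 0.02139692,  0.04900285, -0.03981992]), 'grip_width': 0.08533083176816753}
{'fx': 421.61737358548856, 'fy': 421.61737358548856, 'cx': 279.23367500415935, 'cy': 208.99670064747477, 'rvec': array([ 0.87534709,  2.59901314, -0.96564296]), 'tvec': array([ 0.42000254, -0.25856314,  1.24261849])}
[0.9535641  0.54171396 0.76460398]
{'fx': 517.5022434022743, 'fy': 517.5022434022743, 'cx': 279.96493504620116, 'cy': 215.53617957884123, 'rvec': array([ 2.20710017, -2.17723819,  0.04162943]), 'tvec': array([0.02559872, 0.59268377, 1.02458647])}
[0.5424912  0.0229044  1.05208624]
```

View pics/scene0.png

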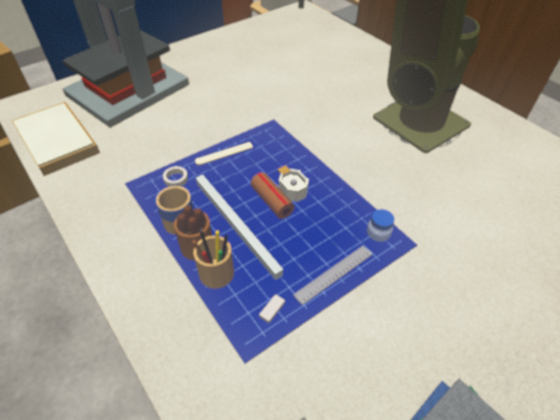

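View pics/top0.png

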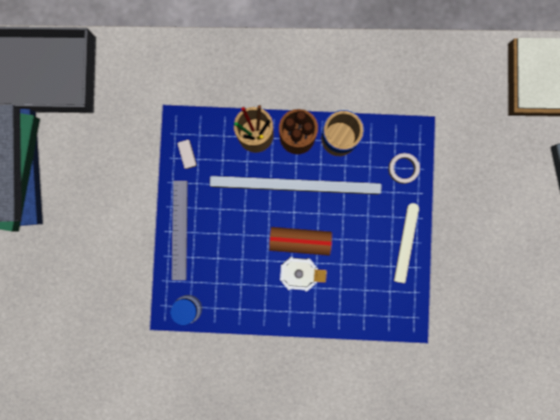

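Top view: pots at the top, with the empty one rightmost at (343,130). The bar runs from (210,181) to (381,188), the roller is at (300,241), and the dish is at (299,274) with its lip to the right at (320,275). Scene view: dish at (293,184), roller at (271,194), empty pot at (174,205). I'll measure these next.

```bash
cat > h.py <<'E'
import cv2,numpy as np
from rig import camera_params
def cam(n):
    c=camera_params(n);R=cv2.Rodrigues(np.array(c["rvec"]))[0];return c,R,np.array(c["tvec"]).ravel()
def cloud(n,d):
    c,R,t=cam(n);v,u=np.mgrid[0:420,0:560]
    P=np.stack([(u-c["cx"])/c["fx"]*d,(v-c["cy"])/c["fy"]*d,d],-1);W=(P-t)@R;W[d<=0]=np.nan;return W
def ray(n,u,v,z):
    c,R,t=cam(n);o=-R.T@t;r=R.T@np.array([(u-c["cx"])/c["fx"],(v-c["cy"])/c["fy"],1.]);return o+r*(z-o[2])/r[2]
def proj(n,p):
    c,R,t=cam(n);q=R@np.array(p)+t;return q[0]/q[2]*c["fx"]+c["cx"],q[1]/q[2]*c["fy"]+c["cy"]
E
python3 - <<'E'
from h import *
for n in("top","scene"):
    d=np.load(f"pics/{n}0.npy");W=cloud(n,d);im=cv2.imread(f"pics/{n}0.png")
    x0,x1,y0,y1=(250,350,90,300) if n=="top" else (140,320,130,290)
    cv2.imwrite(f"pics/{n}crop.png",cv2.resize(im[y0:y1,x0:x1],None,fx=2.8 if n=="top" else 3.6,fy=2.8 if n=="top" else 3.6,interpolation=cv2.INTER_CUBIC))
    hsv=cv2.cvtColor(im,cv2.COLOR_BGR2HSV);h,s,v=cv2.split(hsv)
    m0=(np.nan_to_num(W[...,2])>0.0)
    def rep(name,m,zlo,zhi):
        m=m&(W[...,2]>zlo)&(W[...,2]<zhi)
        k,l,st,_=cv2.connectedComponentsWithStats(m.astype(np.uint8))
        if k<2:print(n,name,None);return
        j=1+np.argmax(st[1:,4]);M=l==j;P=W[M];vv,uu=np.nonzero(M)
        r=cv2.minAreaRect(P[:,:2].astype(np.float32)*1000)
        print(n,name,M.sum(),"mean",P.mean(0).round(4),"zq",np.quantile(P[:,2],[.05,.5,.95]).round(4),"rect",np.round(r[0],1),np.round(r[1],1),round(r[2],1),"px",uu.mean().round(1),vv.mean().round(1))
    mat=(h>105)&(h<130)&(s>150)
    print(n,"matz",np.nanmedian(W[mat][:,2]))
    reg=(W[...,0]>.35)&(W[...,0]<.52)&(abs(W[...,1])<.12)
    rep("stripe",reg&(s>200)&((h<4)|(h>175)),.035,.07)
    rep("roller",reg&(s>90)&((h<14)|(h>172)),.02,.07)
    rep("dish",reg&(s<60)&(v>120),.03,.07)
    rep("lip",reg&(h>12)&(h<25)&(s>100),.03,.07)
    rep("bar",(s<90)&(v>120)&(W[...,0]>.5),.022,.05)
    rep("potR",(W[...,0]>.55)&(W[...,1]<-.02),.07,.1)
E
```

```text
top matz 0.0033203259774017154
top stripe None
top roller 18 mean [ 0.5187 -0.0497  0.0385] zq [0.0347 0.0388 0.0419] rect [518.2 -48. ] [27.7  2.1] 89.5 px 322.0 253.2
top dish 324 mean [ 4.781e-01 -1.000e-04  4.060e-02] zq [0.0305 0.0422 0.0461] rect [478.2  -4.1] [70.3 62.2] 86.0 px 296.4 273.7
top lip 128 mean [ 0.4756 -0.0452  0.0433] zq [0.0403 0.0432 0.0464] rect [475.6 -45. ] [21.8 21.6] 0.2 px 319.6 275.4
top bar 3001 mean [ 0.8817 -0.4748  0.0357] zq [0.0326 0.0358 0.0389] rect [ 883.  -472.7] [143.8  92.9] 0.2 px 538.3 72.7
top potR 585 mean [ 0.7522 -0.0826  0.0854] zq [0.0744 0.0868 0.0904] rect [752.  -82.5] [75.9 75.7] 52.4 px 342.5 129.7
scene matz 0.002862768828154728
scene stripe None
scene roller 1 mean [ 0.4712 -0.0567  0.0427] zq [0.0427 0.0427 0.0427] rect [471.2 -56.7] [0. 0.] 0.0 px 284.0 166.0
scene dish 305 mean [ 0.4817 -0.0027  0.0389] zq [0.0309 0.0399 0.0444] rect [481.2  -5.6] [69.9 62.8] 84.7 px 294.3 181.4
scene lip 49 mean [ 0.4803 -0.0463  0.0431] zq [0.0411 0.0429 0.0455] rect [480.2 -45.2] [22.9 20.5] 83.3 px 283.7 169.8
scene bar 3036 mean [ 0.8854 -0.5388  0.0364] zq [0.0313 0.0368 0.0391] rect [ 881.6 -552.1] [248.4 150.5] 90.0 px 52.5 133.0
scene potR 551 mean [ 0.7577 -0.0841  0.083 ] zq [0.0721 0.0853 0.0892] rect [764.4 -78.2] [101.5  76. ] 33.6 px 172.6 200.1
```

```bash
python3 - <<'E'
from h import *
d=np.load("pics/top0.npy");W=cloud("top",d)
for (u,v) in [(299,274),(299,262),(299,286),(284,274),(320,275),(300,241),(272,240),(330,243),(296,184),(215,182),(376,188),(343,115),(343,130),(326,130),(361,132)]: print(u,v,W[v,u].round(4))
E
```

```text
299 274 [ 0.4779 -0.0051  0.0446]
299 262 [ 0.5004 -0.0053  0.0287]
299 286 [ 0.4541 -0.0056  0.0363]
284 274 [0.4763 0.024  0.026 ]
320 275 [ 0.4766 -0.0457  0.0454]
300 241 [ 0.5418 -0.0061  0.051 ]
272 240 [0.543  0.048  0.0513]
330 243 [ 0.5388 -0.0636  0.0562]
296 184 [0.6546 0.0026 0.0295]
215 182 [0.6568 0.1639 0.0268]
376 188 [ 0.6487 -0.1559  0.029 ]
343 115 [ 0.7826 -0.0844  0.0756]
343 130 [ 0.7681 -0.0919  0.0095]
326 130 [ 0.7506 -0.0513  0.0885]
361 132 [ 0.7481 -0.1173  0.0862]
```

View pics/scenecrop.png

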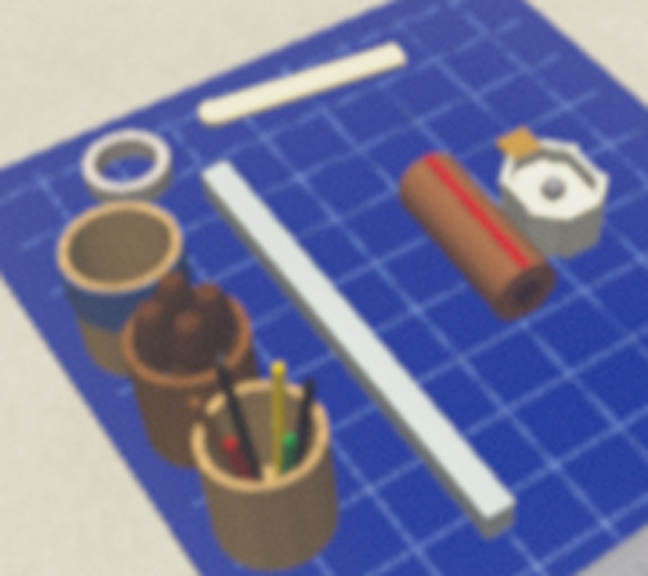

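View pics/topcrop.png

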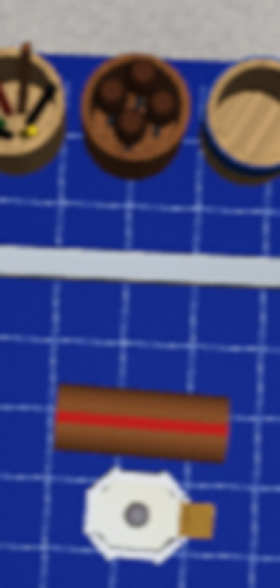

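The blue band confirms the empty pot is the right-hand one. The colour region was cut too tight for the roller and bar, so I'll refit those.

```bash
python3 - <<'E'
from h import *
for n in("top","scene"):
    d=np.load(f"pics/{n}0.npy");W=cloud(n,d);im=cv2.imread(f"pics/{n}0.png")
    h,s,v=cv2.split(cv2.cvtColor(im,cv2.COLOR_BGR2HSV))
    def rep(name,m):
        k,l,st,_=cv2.connectedComponentsWithStats(m.astype(np.uint8))
        j=1+np.argmax(st[1:,4]);M=l==j;P=W[M]
        r=cv2.minAreaRect(P[:,:2].astype(np.float32)*1000)
        L=cv2.fitLine(P[:,:2].astype(np.float32)*1000,cv2.DIST_L2,0,.01,.01).ravel()
        print(n,name,M.sum(),P.mean(0).round(4),"rect",np.round(r[0],1),np.round(r[1],1),round(r[2],1),"line",L.round(3))
    reg=(W[...,0]>.46)&(W[...,0]<.6)&(abs(W[...,1])<.12)
    red=(im[...,2]>1.3*im[...,0])&(h<12)|(h>165)
    rep("roller",reg&red&(s>60)&(W[...,2]>.03))
    rep("rollertop",reg&red&(s>60)&(W[...,2]>.042)&(W[...,0]>.51))
    rep("stripe",reg&((h<5)|(h>172))&(s>180))
    rep("bar",(W[...,0]>.6)&(W[...,0]<.7)&(W[...,2]>.02)&(W[...,2]<.04)&(s<80)&(abs(W[...,1])<.2))
    # ball: dark grey in dish
    rep("ball",(s<70)&(v<150)&(W[...,0]>.46)&(W[...,0]<.495)&(abs(W[...,1]+.005)<.015))
E
```

```text
top roller 610 [ 0.5424 -0.0065  0.048 ] rect [542.4  -6.3] [118.1  44.1] 86.1 line [ 7.60000e-02  9.97000e-01  5.42405e+02 -6.48900e+00]
top rollertop 460 [ 0.5423 -0.0058  0.0509] rect [542.7  -6.3] [118.2  35. ] 85.9 line [ 7.70000e-02  9.97000e-01  5.42273e+02 -5.78000e+00]
top stripe 240 [ 0.5425 -0.0064  0.0517] rect [542.4  -6.1] [116.4   7.7] 86.2 line [ 6.60000e-02  9.98000e-01  5.42462e+02 -6.38600e+00]
top bar 1757 [0.6536 0.0053 0.0289] rect [654.    4.9] [339.4  20.5] 88.2 line [3.20000e-02 9.99000e-01 6.53565e+02 5.30700e+00]
top ball 53 [ 0.4788 -0.0041  0.0411] rect [478.5  -4.3] [13.8 13.8] 0.9 line [  0.716   0.698 478.763  -4.125]
scene roller 708 [ 0.5529 -0.0024  0.0454] rect [549.4  -9. ] [122.7  40.4] 86.9 line [ 4.00000e-02  9.99000e-01  5.52918e+02 -2.38700e+00]
scene rollertop 511 [ 0.5484 -0.0036  0.0487] rect [547.3  -8. ] [121.   36.5] 86.5 line [ 3.80000e-02  9.99000e-01  5.48408e+02 -3.56000e+00]
scene stripe 6 [0.5479 0.0286 0.0515] rect [548.   29.4] [19.5  1.3] 88.5 line [3.60000e-02 9.99000e-01 5.47906e+02 2.85560e+01]
scene bar 1187 [0.6584 0.02   0.0283] rect [656.5   1.9] [341.2  21.7] 88.3 line [3.00000e-02 1.00000e+00 6.58361e+02 2.00140e+01]
scene ball 11 [ 0.4861 -0.0012  0.0368] rect [486.6  -1.6] [3.6 9.7] 42.2 line [  0.607  -0.794 486.097  -1.239]
```

```bash
cat >> h.py <<'E'
from scipy.spatial.transform import Rotation as Ro
def goto(p,yaw_dir=None,o=None):
    """shift in tool axes and turn deg to bring TCP to p with tool x down, tool y along world bearing yaw_dir(deg)"""
    from rig import observe
    o=o or observe();R=Ro.from_rotvec(o['tool_rot']);s=R.inv().apply(np.array(p)-o['ee_pos'])
    x=np.array([0,0,-1.]);a=np.radians(yaw_dir);y=np.array([np.cos(a),np.sin(a),0]);T=Ro.from_matrix(np.stack([x,y,np.cross(x,y)],1))
    return s.round(4),np.degrees((R.inv()*T).as_rotvec()).round(2)
E
python3 - <<'E'
from h import *
from rig import observe
o=observe();print(Ro.from_rotvec(o['tool_rot']).as_matrix().round(3),o['q'])
for b in(-3.9,176.1):print(goto([0.50,-.003,.2],b))
E
```

```text
[[-0.001  0.375 -0.927]
 [ 0.002 -0.927 -0.375]
 [-1.    -0.002 -0.   ]] [-1.26859525e+00  1.24431026e-01  1.65157055e+00  6.05633450e-07
  1.36751137e+00 -8.26029515e-02]
(array([ 0.0311, -0.4589, -0.4623]), array([-64.05,  -0.07,   0.09]))
(array([ 0.0311, -0.4589, -0.4623]), array([1.1595e+02, 1.1000e-01, 8.0000e-02]))
```

Emit:
{"fn": "jog_arm", "kwargs": {
  "increments": [
    [0,0,-0.03,-0.03,-4,0,0],
    [0,0,-0.06,-0.06,-8,0,0],
    [0,0,-0.09,-0.09,-12,0,0],
    [0,0,-0.115,-0.115,-16,0,0],
    [0,0,-0.14,-0.14,-20,0,0],
    [0,0,-0.165,-0.165,-24,0,0],
    [0,0,-0.19,-0.19,-28,0,0],
    [0,0,-0.22,-0.22,-32,0,0]
  ]
}}

```text
clock: 0.77
ee_pos: [0.3649, -0.3153, 0.2309]
tool_rot: [1.653, 0.846, -1.653]
force: [1.6, -0.6, 0.4]
grip_width: 0.0002
```

```bash
python3 - <<'E'
from h import *
print(goto([0.535,-.0055,.1],-3.9))
E
```

```text
(array([ 0.1308, -0.0434, -0.3508]), array([-3.193e+01,  0.000e+00,  2.000e-02]))
```

Emit:
{"fn": "jog_arm", "kwargs": {
  "increments": [
    [0,0,-0.005,-0.035,-4,0,0],
    [0,0,-0.01,-0.07,-8,0,0],
    [0,0.01,-0.015,-0.11,-12,0,0],
    [0,0.02,-0.02,-0.15,-16,0,0],
    [0,0.03,-0.025,-0.19,-20,0,0],
    [0,0.04,-0.03,-0.23,-24,0,0],
    [0,0.05,-0.035,-0.27,-28,0,0],
    [0,0.06,-0.04,-0.31,-32,0,0]
  ]
}}

```text
clock: 1.43
ee_pos: [0.5149, -0.0402, 0.1705]
tool_rot: [1.257, 1.178, -1.257]
force: [0.4, -0.1, -0.0]
grip_width: -0.0002
```

```bash
python3 - <<'E'
from h import *
print(goto([0.533,-.0055,.06],-3.9))
E
```

```text
(array([ 0.1105,  0.0158, -0.0358]), array([0.16, 0.  , 0.01]))
```

Emit:
{"fn": "jog_arm", "kwargs": {
  "increments": [
    [0,0.02,0.006,-0.02,0,0,0],
    [0,0.045,0.012,-0.03,0,0,0],
    [0,0.07,0.016,-0.036,0,0,0],
    [0,0.09,0.016,-0.036,0,0,0],
    [0,0.105,0.016,-0.036,0,0,0],
    [0,0.108,0.016,-0.036,0,0,0],
    [0,0.108,0.016,-0.036,0,0,0]
  ]
}}

```text
clock: 2.02
ee_pos: [0.5316, -0.0072, 0.0616]
tool_rot: [1.258, 1.179, -1.262]
force: [0.7, -0.1, -0.4]
grip_width: 0.0
```

```bash
python3 - <<'E'
from h import *
from rig import *
o=observe();print(o['ee_pos'],o['force'],goto([0.533,-.0055,.06],-3.9))
p,d=capture("scene");cv2.imwrite("pics/s1.png",cv2.resize(p[130:290,140:340,::-1],None,fx=3.6,fy=3.6,interpolation=cv2.INTER_CUBIC))
E
```

```text
[ 0.53164512 -0.00722298  0.06161905] [ 0.72468005 -0.13513853 -0.42112609] (array([ 0.0016,  0.0012, -0.0018]), array([-0.05, -0.01,  0.22]))
```

View pics/s1.png

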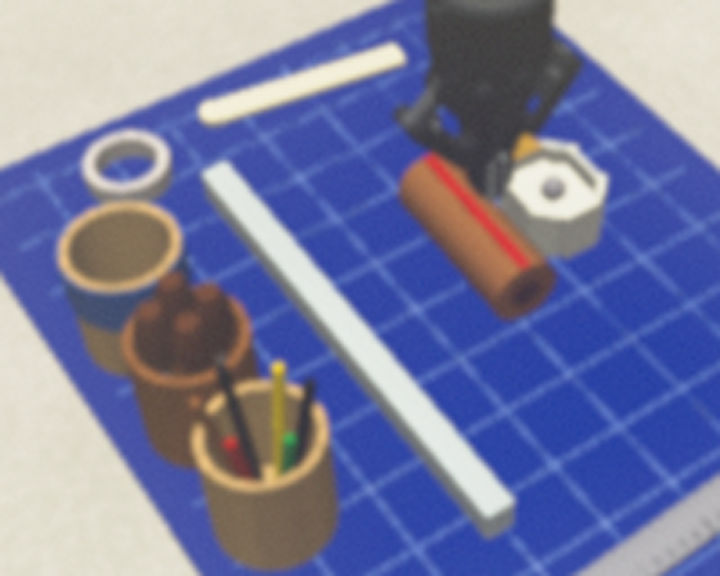

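```bash
python3 - <<'E'
from h import *
for p in[(.5316,-.0072,.0616),(.5316,-.0072,.1),(.543,-.006,.051),(.478,-.005,.043)]:
    u,v=proj("scene",p);print((u-140)*3.6,(v-130)*3.6)
E
```

```text
492.3022845812988 188.80337352495204
492.646680799382 145.92824648256314
479.3731002147775 208.817525402371
557.6823166751535 175.95568252553528
```

Emit:
{"fn": "jog_arm", "kwargs": {
  "increments": [
    [0,0.004,0.007,-0.0015,0,0,0.2],
    [0,0.007,0.007,-0.0015,0,0,0.2],
    [0,0.0085,0.007,-0.0015,0,0,0.2],
    [0,0.0095,0.007,-0.0015,0,0,0.2],
    [0,0.0095,0.007,-0.0015,0,0,0.2]
  ]
}}

```text
clock: 2.48
ee_pos: [0.5402, -0.0065, 0.0539]
tool_rot: [1.261, 1.173, -1.257]
force: [0.4, 1.3, 0.2]
grip_width: -0.0002
```

Emit:
{"fn": "jog_arm", "kwargs": {
  "increments": [
    [0,0.001,-0.002,0,0,0,0],
    [0,0.002,-0.002,0,0,0,0],
    [0,0.002,-0.002,0,0,0,0]
  ]
}}

```text
clock: 2.73
ee_pos: [0.5379, -0.0062, 0.0516]
tool_rot: [1.261, 1.173, -1.258]
force: [0.6, -0.6, -0.6]
grip_width: -0.0004
```

Emit:
{"fn": "jog_arm", "kwargs": {
  "increments": [
    [0,0.0005,0,0,0,0,0],
    [0,0.001,0,0,0,0,0],
    [0,0.001,0,0,0,0,0]
  ]
}}

```text
clock: 2.98
ee_pos: [0.5384, -0.0063, 0.051]
tool_rot: [1.262, 1.173, -1.257]
force: [1.2, 0.7, 0.6]
grip_width: -0.0001
```

Emit:
{"fn": "jog_arm", "kwargs": {
  "increments": [
    [0,0.001,0,0,0,0,0],
    [0,0.001,0,0,0,0,0],
    [0,0.001,0,0,0,0,0]
  ]
}}

```text
clock: 3.23
ee_pos: [0.5392, -0.0064, 0.0509]
tool_rot: [1.262, 1.171, -1.256]
force: [-0.4, -0.1, 5.6]
grip_width: 0.0002
```

Emit:
{"fn": "jog_arm", "kwargs": {
  "increments": [
    [0,0.0005,0.004,0,0,0,0],
    [0,0.0005,0.01,0,0,0,0],
    [0,0.0005,0.017,0,0,0,0],
    [0,0.0005,0.024,0,0,0,0],
    [0,0,0.03,0,0,0,0],
    [0,-0.006,0.034,0,0,0,0],
    [0,-0.015,0.034,0,0,0,0],
    [0,-0.02,0.034,0,0,0,0]
  ]
}}

```text
clock: 3.9
ee_pos: [0.572, -0.0086, 0.0706]
tool_rot: [1.261, 1.173, -1.258]
force: [1.2, -0.7, -0.2]
grip_width: 0.0002
```

```bash
cat > look.py <<'E'
import sys
from h import *
from rig import *
k=sys.argv[1]
o=observe();print(o['clock'],o['ee_pos'],o['force'],o['grip_width'])
p,d=capture("scene");W=cloud("scene",d);im=p[:,:,::-1].copy()
cv2.imwrite(f"pics/s{k}.png",cv2.resize(im[130:290,140:340],None,fx=3.6,fy=3.6,interpolation=cv2.INTER_CUBIC))
h,s,v=cv2.split(cv2.cvtColor(im,cv2.COLOR_BGR2HSV))
m=((h<14)|(h>165))&(s>60)&(W[...,2]>.04)&(W[...,2]<.06)&(W[...,0]>.5)&(W[...,0]<.65)&(abs(W[...,1])<.15)
P=W[m]
if len(P)>20:
    r=cv2.minAreaRect(P[:,:2].astype(np.float32)*1000);print("roller(scene, x bias +5)",np.round(r,1) if 0 else r)
p,d=capture("top");im=p[:,:,::-1].copy()
cv2.imwrite(f"pics/t{k}.png",cv2.resize(im[90:320,220:420],None,fx=2.6,fy=2.6,interpolation=cv2.INTER_CUBIC))
E
python3 look.py 2
```

```text
3.9 [ 0.57196312 -0.0086492   0.07057562] [ 1.21326461 -0.69977196 -0.1725697 ] 0.00023216510645791152
roller(scene, x bias +5) ((565.2312622070312, -9.073131561279297), (120.31869506835938, 35.89077377319336), 86.83733367919922)
```

View pics/s2.png

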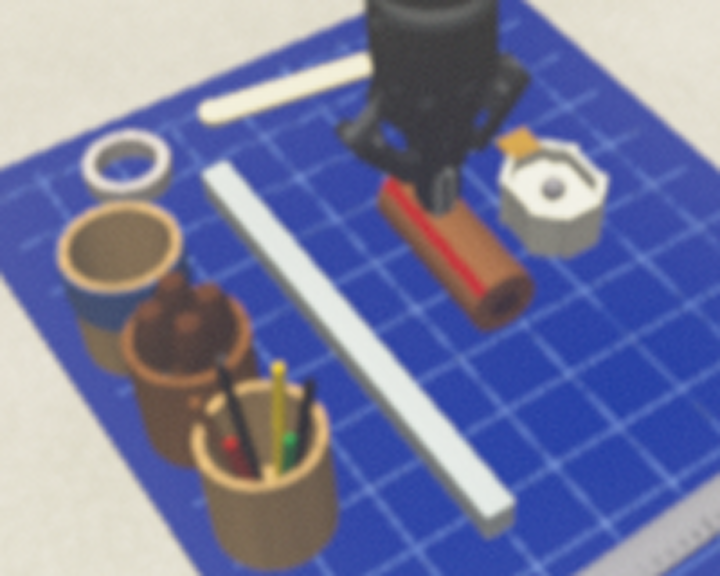

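Emit:
{"fn": "jog_arm", "kwargs": {
  "increments": [
    [0,0,-0.012,0,0,0,0],
    [0,0,-0.021,0,0,0,0],
    [0,0.01,-0.021,0,0,0,0],
    [0,0.018,-0.021,0,0,0,0],
    [0,0.0205,-0.021,0,0,0,0],
    [0,0.0205,-0.021,0,0,0,0]
  ]
}}

```text
clock: 4.5
ee_pos: [0.5531, -0.0073, 0.0507]
tool_rot: [1.263, 1.17, -1.255]
force: [0.5, 0.4, 7.9]
grip_width: 0.0002
```

Emit:
{"fn": "jog_arm", "kwargs": {
  "increments": [
    [0,0,0.004,0,0,0,0],
    [0,0,0.011,0,0,0,0],
    [0,0,0.02,0,0,0,0],
    [0,0,0.03,0,0,0,0],
    [0,-0.001,0.038,0,0,0,0],
    [0,-0.008,0.042,0,0,0,0],
    [0,-0.016,0.042,0,0,0,0],
    [0,-0.02,0.042,0,0,0,0]
  ]
}}

```text
clock: 5.17
ee_pos: [0.593, -0.0101, 0.0699]
tool_rot: [1.261, 1.173, -1.258]
force: [1.0, -0.8, -0.3]
grip_width: 0.0001
```

```bash
python3 look.py 3
```

```text
5.1667 [ 0.5929852  -0.01009597  0.06990621] [ 0.9896942  -0.76400936 -0.29728895] 0.00010363161885159005
roller(scene, x bias +5) ((589.9384155273438, -11.063823699951172), (120.60172271728516, 36.45703125), 86.57115936279297)
```

View pics/s3.png

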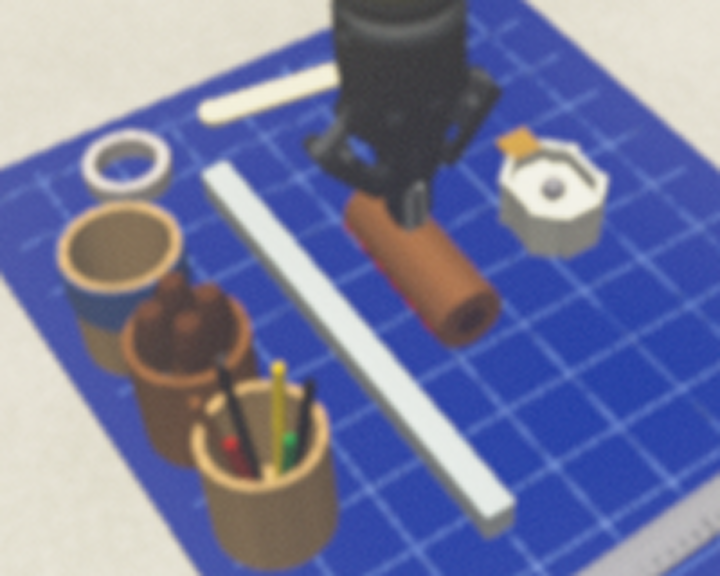

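Emit:
{"fn": "jog_arm", "kwargs": {
  "increments": [
    [0,0,-0.009,0,0,0,0],
    [0,0,-0.016,0,0,0,0],
    [0,0.01,-0.016,0,0,0,0],
    [0,0.018,-0.016,0,0,0,0],
    [0,0.0202,-0.016,0,0,0,0],
    [0,0.0202,-0.016,0,0,0,0]
  ]
}}

```text
clock: 5.77
ee_pos: [0.5788, -0.0091, 0.0507]
tool_rot: [1.263, 1.17, -1.255]
force: [1.2, 1.4, 8.2]
grip_width: -0.0001
```

Emit:
{"fn": "jog_arm", "kwargs": {
  "increments": [
    [0,0,0.004,0,0,0,0],
    [0,0,0.011,0,0,0,0],
    [0,0,0.02,0,0,0,0],
    [0,0,0.03,0,0,0,0],
    [0,-0.001,0.038,0,0,0,0],
    [0,-0.008,0.042,0,0,0,0],
    [0,-0.016,0.042,0,0,0,0],
    [0,-0.02,0.042,0,0,0,0]
  ]
}}

```text
clock: 6.43
ee_pos: [0.6188, -0.0119, 0.0697]
tool_rot: [1.261, 1.173, -1.258]
force: [1.0, -1.0, 0.6]
grip_width: -0.0004
```

```bash
python3 look.py 4
```

```text
6.4333 [ 0.61877836 -0.01187063  0.06971813] [ 1.04781462 -0.99041603  0.58835718] -0.0003840514977134551
roller(scene, x bias +5) ((616.4649658203125, -12.900398254394531), (121.34280395507812, 37.1359748840332), 86.8643798828125)
```

View pics/s4.png

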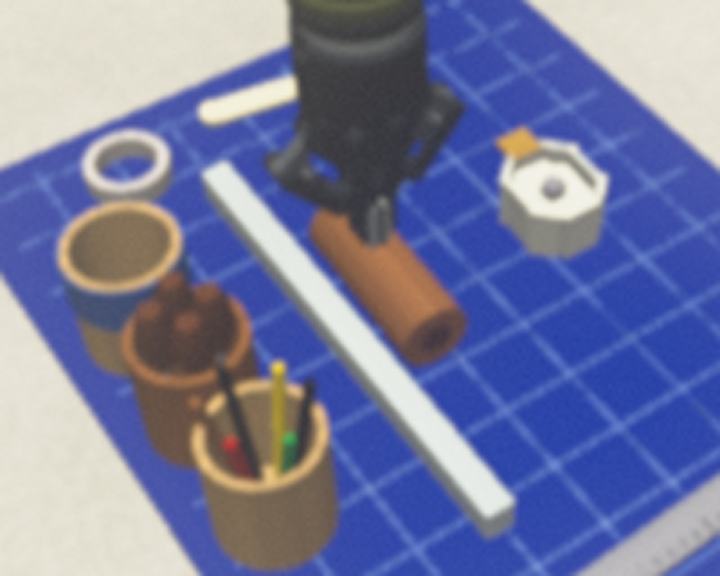

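Emit:
{"fn": "jog_arm", "kwargs": {
  "increments": [
    [0,0,-0.008,0,0,0,0],
    [0,0,-0.014,0,0,0,0],
    [0,0.01,-0.014,0,0,0,0],
    [0,0.018,-0.014,0,0,0,0],
    [0,0.0201,-0.014,0,0,0,0],
    [0,0.0201,-0.014,0,0,0,0]
  ]
}}

```text
clock: 7.03
ee_pos: [0.6068, -0.011, 0.0508]
tool_rot: [1.263, 1.17, -1.254]
force: [-0.7, 0.6, 8.5]
grip_width: -0.0001
```

Emit:
{"fn": "jog_arm", "kwargs": {
  "increments": [
    [0,0,0.004,0,0,0,0],
    [0,0,0.009,0,0,0,0],
    [0,0,0.014,0,0,0,0],
    [0,0,0.019,0,0,0,0],
    [0,0,0.023,0,0,0,0],
    [0,-0.002,0.025,0,0,0,0],
    [0,-0.01,0.025,0,0,0,0],
    [0,-0.02,0.02,0,0,0,0]
  ]
}}

```text
clock: 7.7
ee_pos: [0.6242, -0.0123, 0.068]
tool_rot: [1.26, 1.175, -1.259]
force: [0.4, 0.1, -0.4]
grip_width: 0.0002
```

```bash
python3 look.py 5
```

```text
7.7 [ 0.62418906 -0.01225342  0.06801252] [ 0.36832095  0.13922431 -0.44478833] 0.00016055818699527237
roller(scene, x bias +5) ((624.6002807617188, -13.481807708740234), (120.27493286132812, 36.626853942871094), 88.89579772949219)
```

View pics/s5.png

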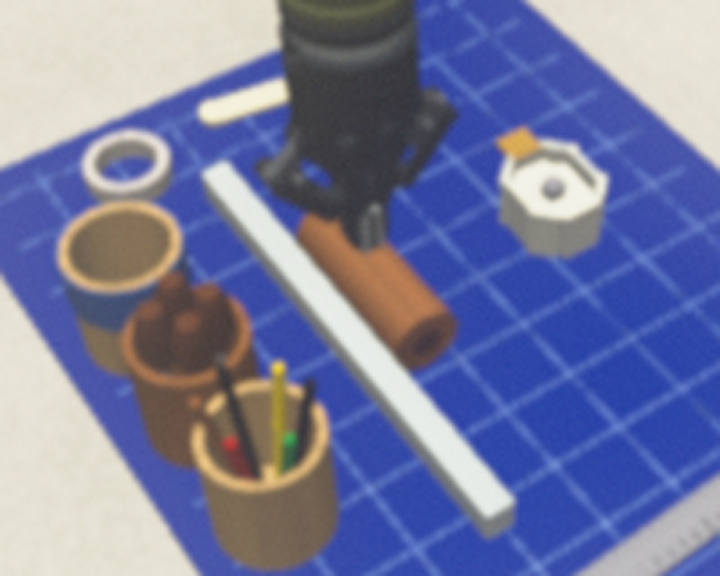

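```bash
python3 - <<'E'
from h import *
print(goto([0.4795,-.005,.12],-4),goto([0.4795,-.005,.010],-4))
E
```

```text
(array([-0.05  , -0.1457,  0.0028]), array([ 0.05,  0.  , -0.33])) (array([ 0.06  , -0.1463,  0.0028]), array([ 0.05,  0.  , -0.33]))
```

Emit:
{"fn": "jog_arm", "kwargs": {
  "increments": [
    [0.03,-0.025,0,0,0,0,0],
    [0.0854,-0.05,-0.02,0.0028,0,0,-0.2],
    [0.0854,-0.05,-0.05,0.0028,0,0,-0.2],
    [0.0854,-0.05,-0.08,0.0028,0,0,-0.2],
    [0.0854,-0.05,-0.11,0.0028,0,0,-0.2],
    [0.0854,-0.05,-0.135,0.0028,0,0,-0.2],
    [0.0854,-0.05,-0.1457,0.0028,0,0,-0.2],
    [0.0854,-0.05,-0.1457,0.0028,0,0,-0.2]
  ]
}}

```text
clock: 8.47
ee_pos: [0.4767, -0.0047, 0.118]
tool_rot: [1.259, 1.177, -1.261]
force: [0.2, 1.1, -0.2]
grip_width: 0.0855
```

```bash
python3 look.py 6;python3 - <<'E'
from h import *
print(goto([0.4795,-.005,.12],-4),goto([0.4795,-.005,.010],-4))
E
```

```text
8.4667 [ 0.47669365 -0.00466682  0.1180333 ] [ 0.1909421   1.12605563 -0.19419882] 0.0854746548314124
roller(scene, x bias +5) ((625.6160278320312, -12.868568420410156), (119.6530990600586, 38.662071228027344), 88.4052734375)
(array([-0.001 ,  0.0002, -0.    ]), array([ 0.05,  0.  , -0.07])) (array([ 0.109,  0.   , -0.   ]), array([ 0.05,  0.  , -0.07]))
```

View pics/s6.png

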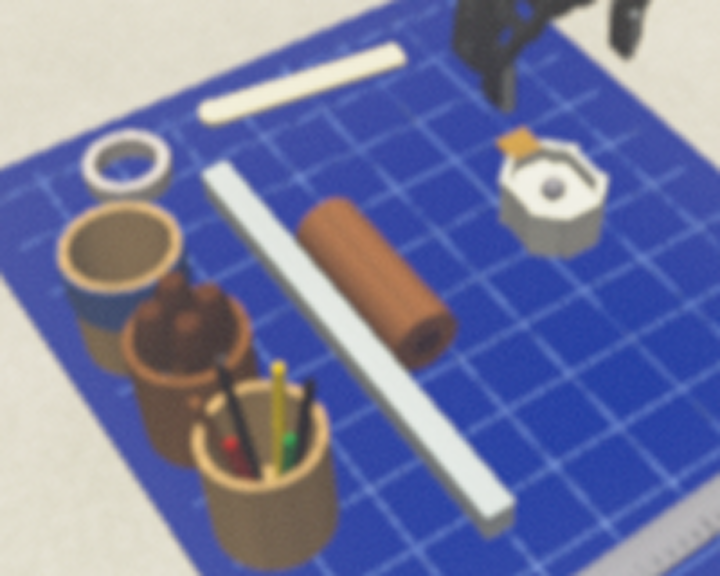

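View pics/t6.png

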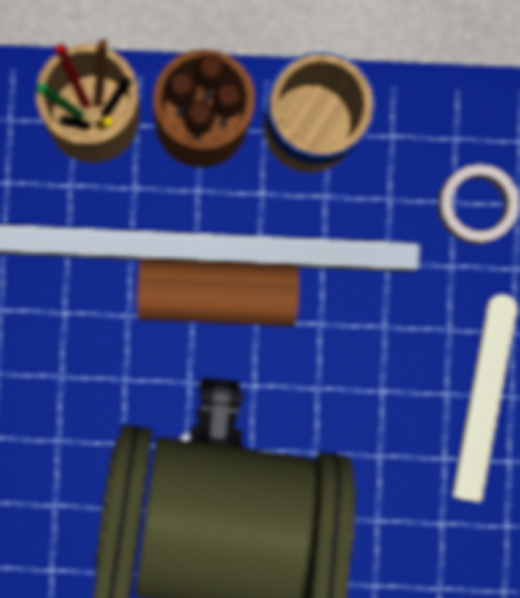

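Emit:
{"fn": "jog_arm", "kwargs": {
  "increments": [
    [0.0854,0.012,0,0,0,0,0],
    [0.0854,0.03,0,0,0,0,0],
    [0.0854,0.05,0,0,0,0,0],
    [0.0854,0.065,0,0,0,0,0],
    [0.0854,0.075,0,0,0,0,0],
    [0.0854,0.08,0,0,0,0,0],
    [0.0854,0.08,0,0,0,0,0]
  ]
}}

```text
clock: 9.15
ee_pos: [0.4786, -0.005, 0.0372]
tool_rot: [1.259, 1.178, -1.262]
force: [-0.1, 0.0, -0.3]
grip_width: 0.0851
```

```bash
python3 look.py 7;python3 - <<'E'
from h import *
print(goto([0.4795,-.005,.010],-4))
for q in[(.4795+.0425,-.008,.05),(.4795-.0425,-.002,.05),(.4795,-.005,.043)]:
    u,v=proj("scene",q);print((u-140)*3.6,(v-130)*3.6)
E
```

```text
9.15 [ 0.47859161 -0.00495902  0.03715753] [-0.06281754  0.04942019 -0.34075567] 0.0851399927598548
roller(scene, x bias +5) ((624.3941040039062, -13.654830932617188), (121.1269302368164, 38.32245635986328), 88.00505065917969)
(array([ 0.0291, -0.0004, -0.0001]), array([ 0.05,  0.  , -0.03]))
503.0951935608309 194.25846804339233
607.9512815803384 145.4404863879162
555.9416200651999 176.90542402952033
```

View pics/s7.png

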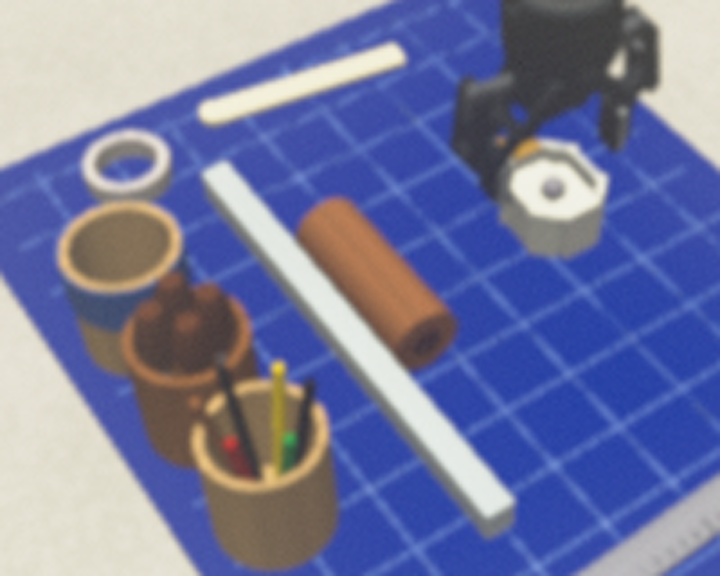

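Emit:
{"fn": "jog_arm", "kwargs": {
  "increments": [
    [0.0854,0.008,0,0,0,0,0],
    [0.0854,0.018,0,0,0,0,0],
    [0.0854,0.025,0,0,0,0,0],
    [0.082,0.028,0,0,0,0,0],
    [0.078,0.028,0,0,0,0,0],
    [0.074,0.028,0,0,0,0,0],
    [0.07,0.028,0,0,0,0,0],
    [0.066,0.028,0,0,0,0,0]
  ],
  "force": 20
}}

```text
clock: 9.92
ee_pos: [0.4796, -0.0051, 0.0112]
tool_rot: [1.26, 1.175, -1.259]
force: [-0.2, -0.5, 0.1]
grip_width: 0.0654
```

```bash
python3 look.py 8;python3 - <<'E'
from h import *
print(goto([0.4795,-.005,.010],-4))
E
```

```text
9.9167 [ 0.47957506 -0.00506151  0.01122738] [-0.24460356 -0.45676386  0.12111847] 0.06543127073584393
roller(scene, x bias +5) ((624.3246459960938, -13.475276947021484), (121.24356842041016, 38.1940803527832), 87.45531463623047)
(array([ 0.0012, -0.    , -0.0001]), array([ 0.05,  0.01, -0.05]))
```

View pics/s8.png

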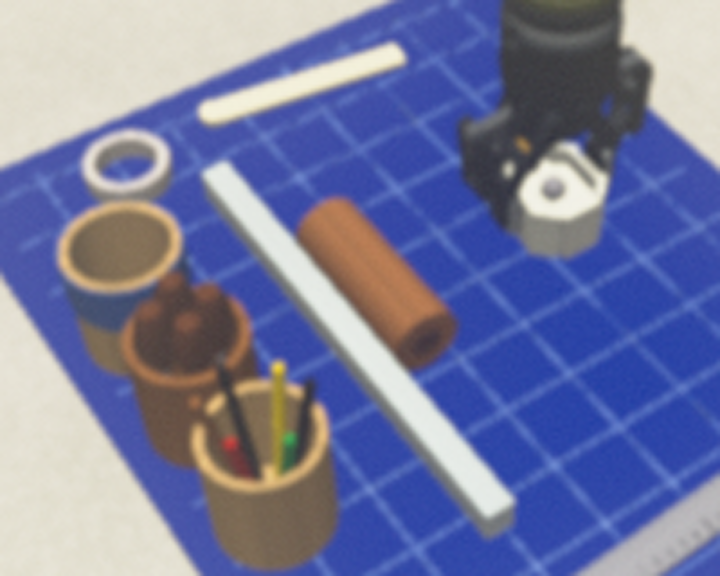

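Emit:
{"fn": "jog_arm", "kwargs": {
  "increments": [
    [0.064,0,0,0,0,0,0],
    [0.063,0,0,0,0,0,0],
    [0.062,0,0,0,0,0,0],
    [0.061,0,0,0,0,0,0],
    [0.06,0,0,0,0,0,0],
    [0.059,0,0,0,0,0,0],
    [0.058,0,0,0,0,0,0],
    [0.057,0,0,0,0,0,0]
  ]
}}

```text
clock: 10.68
ee_pos: [0.4791, -0.005, 0.0109]
tool_rot: [1.26, 1.176, -1.26]
force: [-0.3, 0.3, 1.2]
grip_width: 0.0575
```

Emit:
{"fn": "jog_arm", "kwargs": {
  "increments": [
    [0.056,0,0,0,0,0,0],
    [0.054,0,0,0,0,0,0],
    [0.052,0,0,0,0,0,0],
    [0.05,0,0,0,0,0,0],
    [0.05,0,0,0,0,0,0]
  ],
  "force": 30
}}

```text
clock: 11.1
ee_pos: [0.4792, -0.005, 0.011]
tool_rot: [1.26, 1.176, -1.26]
force: [-0.6, 0.2, 2.3]
grip_width: 0.0577
```

```bash
python3 look.py 9
```

```text
11.1 [ 0.47924286 -0.00501673  0.01097281] [-0.61366899  0.23550039  2.34003729] 0.05770148225049941
roller(scene, x bias +5) ((625.5230712890625, -13.183048248291016), (120.70533752441406, 38.059120178222656), 88.58407592773438)
```

View pics/s9.png

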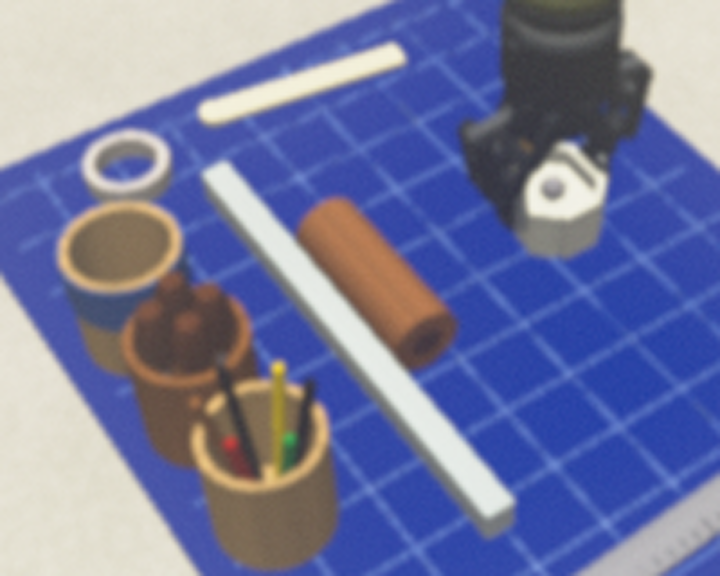

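Emit:
{"fn": "jog_arm", "kwargs": {
  "increments": [
    [0.05,-0.001,0,0,0,0,0],
    [0.05,-0.003,0,0,0,0,0],
    [0.05,-0.006,0,0,0,0,0],
    [0.05,-0.01,0,0,0,0,0],
    [0.05,-0.014,0,0,0,0,0],
    [0.05,-0.018,0,0,0,0,0],
    [0.05,-0.021,0,0,0,0,0],
    [0.05,-0.023,0,0,0,0,0]
  ]
}}

```text
clock: 11.87
ee_pos: [0.4796, -0.0051, 0.0345]
tool_rot: [1.26, 1.175, -1.259]
force: [0.3, 1.3, -2.1]
grip_width: 0.0577
```

```bash
python3 look.py 10
```

```text
11.8667 [ 0.47956835 -0.00505744  0.03454794] [ 0.27349325  1.31626061 -2.07691272] 0.057732887651056705
roller(scene, x bias +5) ((625.0321655273438, -13.958847045898438), (120.82769775390625, 38.175254821777344), 88.00641632080078)
```

View pics/s10.png

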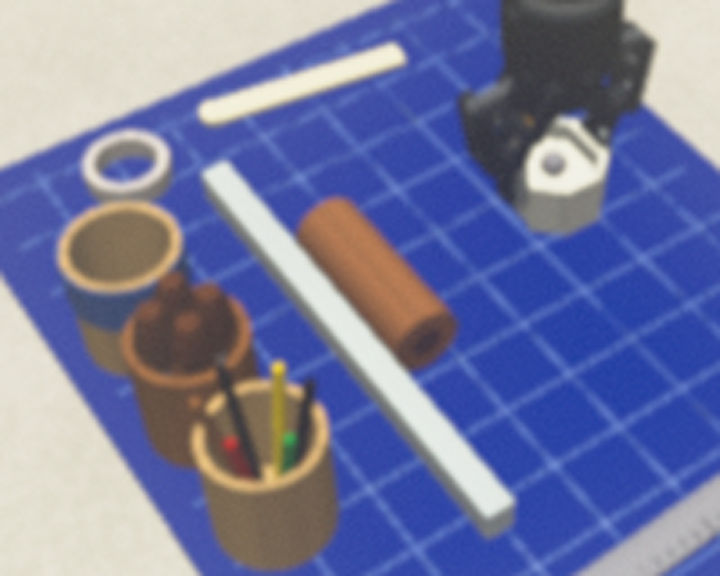

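Dish is up, with the ball at about (552,162), still in the middle. Carrying on with the lift.

Emit:
{"fn": "jog_arm", "kwargs": {
  "increments": [
    [0.05,-0.001,0,0,0,0,0],
    [0.05,-0.004,0,0,0,0,0],
    [0.05,-0.009,0,0,0,0,0],
    [0.05,-0.016,0,0,0,0,0],
    [0.05,-0.023,0,0,0,0,0],
    [0.05,-0.029,0,0,0,0,0],
    [0.05,-0.033,0,0,0,0,0],
    [0.05,-0.035,0,0,0,0,0]
  ]
}}

```text
clock: 12.63
ee_pos: [0.4799, -0.0051, 0.0701]
tool_rot: [1.261, 1.174, -1.258]
force: [-0.6, -0.3, -2.0]
grip_width: 0.0575
```

Emit:
{"fn": "jog_arm", "kwargs": {
  "increments": [
    [0.05,-0.001,0,0,0,0,0],
    [0.05,-0.004,0,0,0,0,0],
    [0.05,-0.009,0,0,0,0,0],
    [0.05,-0.016,0,0,0,0,0],
    [0.05,-0.023,0,0,0,0,0],
    [0.05,-0.029,0,0,0,0,0],
    [0.05,-0.033,0,0,0,0,0],
    [0.05,-0.035,0,0,0,0,0]
  ]
}}

```text
clock: 13.3
ee_pos: [0.4798, -0.0051, 0.105]
tool_rot: [1.261, 1.174, -1.259]
force: [0.4, 0.7, -1.6]
grip_width: 0.0574
```

```bash
python3 look.py 11; python3 - <<'E'
from h import *
print(goto([0.4795,-.005,.1045],-4))
E
```

```text
13.3 [ 0.47980663 -0.00509679  0.10503959] [ 0.3839958   0.72420617 -1.55317163] 0.05741577125084557
roller(scene, x bias +5) ((624.9367065429688, -13.575847625732422), (121.62346649169922, 37.68246841430664), 88.52852630615234)
(array([-0.0001, -0.    , -0.    ]), array([ 0.05,  0.  , -0.06]))
```

View pics/s11.png

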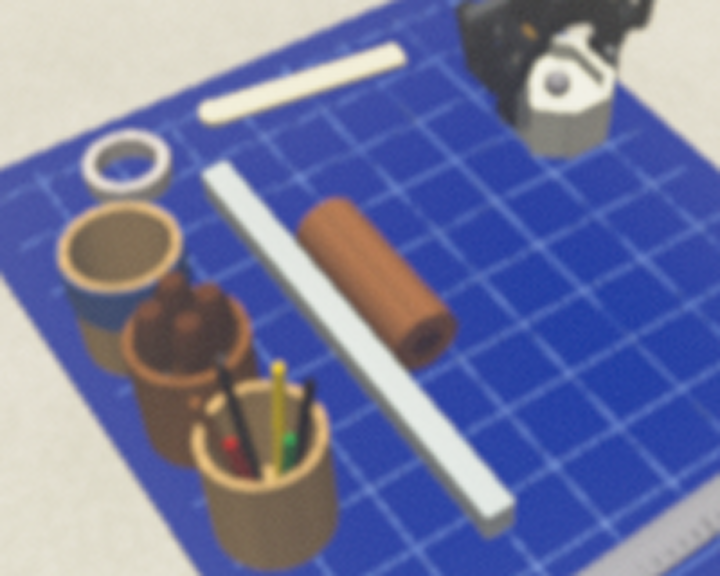

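Emit:
{"fn": "jog_arm", "kwargs": {
  "increments": [
    [0.05,0,0,0,-1,0,0],
    [0.05,0,0,0,-3,0,0],
    [0.05,0,0,0,-7,0,0],
    [0.05,0,0,0,-12,0,0],
    [0.05,0,0,0,-17,0,0],
    [0.05,0,0,0,-21,0,0],
    [0.05,0,0,0,-24,0,0],
    [0.05,0,0,0,-26,0,0]
  ]
}}

```text
clock: 14.07
ee_pos: [0.4788, -0.005, 0.1032]
tool_rot: [0.919, 1.369, -0.919]
force: [0.1, 0.0, -1.1]
grip_width: 0.0575
```

```bash
python3 look.py 12; python3 - <<'E'
from h import *
print(goto([0.4795,-.005,.1045],-4+78.3))
E
```

```text
14.0667 [ 0.47876125 -0.00497579  0.10320712] [ 0.118312    0.0280334  -1.10967096] 0.05754999994796045
roller(scene, x bias +5) ((624.8628540039062, -13.617568969726562), (120.6821517944336, 37.29579162597656), 88.74526977539062)
(array([-0.0013,  0.0007,  0.0003]), array([-5.223e+01, -6.000e-02,  4.000e-02]))
```

View pics/s12.png

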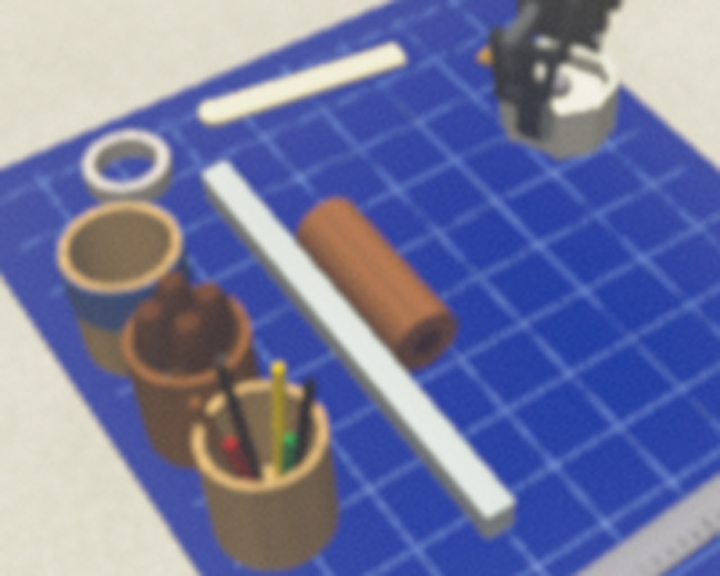

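Ball still central, at about (565,83). Two more segments of the turn.

Emit:
{"fn": "jog_arm", "kwargs": {
  "increments": [
    [0.05,0,0,0,-1,0,0],
    [0.05,0,0,0,-3,0,0],
    [0.05,0,0,0,-7,0,0],
    [0.05,0,0,0,-12,0,0],
    [0.05,0,0,0,-17,0,0],
    [0.05,0,0,0,-21,0,0],
    [0.05,0,0,0,-24,0,0],
    [0.05,0,0,0,-26,0,0]
  ]
}}

```text
clock: 14.83
ee_pos: [0.479, -0.005, 0.1036]
tool_rot: [0.571, 1.495, -0.571]
force: [-0.3, 0.3, -1.4]
grip_width: 0.0572
```

Emit:
{"fn": "jog_arm", "kwargs": {
  "increments": [
    [0.05,0,0,0,-1,0,0],
    [0.05,0,0,0,-3,0,0],
    [0.05,0,0,0,-7,0,0],
    [0.05,0,0,0,-12,0,0],
    [0.05,0,0,0,-17,0,0],
    [0.05,0,0,0,-21,0,0],
    [0.05,0,0,0,-24,0,0],
    [0.05,0,0,0,-26,0,0]
  ]
}}

```text
clock: 15.5
ee_pos: [0.4791, -0.005, 0.1037]
tool_rot: [0.217, 1.56, -0.217]
force: [-0.6, 0.9, -1.7]
grip_width: 0.0575
```

Emit:
{"fn": "jog_arm", "kwargs": {
  "increments": [
    [0.05,0,0,0,0,0,0],
    [0.05,0,0,0,0,0,0],
    [0.05,0,0,0,0,0,0],
    [0.05,0,0,0,0,0,0],
    [0.05,0,0,0,0,0,0]
  ]
}}

```text
clock: 15.92
ee_pos: [0.4792, -0.005, 0.1038]
tool_rot: [0.219, 1.56, -0.219]
force: [0.4, -0.2, -3.1]
grip_width: 0.0572
```

```bash
python3 look.py 13; python3 - <<'E'
from h import *
from rig import *
print(goto([0.4795,-.005,.1045],-4+78.3),observe()['qd'].round(3))
p,d=capture("scene");W=cloud("scene",d);im=p[:,:,::-1]
cv2.imwrite("pics/z13.png",cv2.resize(im[90:190,250:350],None,fx=6,fy=6,interpolation=cv2.INTER_CUBIC))
h,s,v=cv2.split(cv2.cvtColor(im,cv2.COLOR_BGR2HSV))
reg=(W[...,0]>.4)&(W[...,0]<.58)&(abs(W[...,1])<.1)&(W[...,2]>.12)&(W[...,2]<.16)
m=reg&(s<60)&(v>130);P=W[m];print("dish",P.mean(0),cv2.minAreaRect(P[:,:2].astype(np.float32)*1000))
m=reg&(h>10)&(h<28)&(s>100);print("lip",m.sum(),W[m].mean(0))
p,d=capture("scene")
E
```

```text
15.9167 [ 0.4791577  -0.00500814  0.10378218] [ 0.37757432 -0.22362754 -3.06674928] 0.05720873141177473
roller(scene, x bias +5) ((625.6570434570312, -13.749584197998047), (122.3985595703125, 39.2134895324707), 89.0575180053711)
(array([-0.0007,  0.0001,  0.0003]), array([-0.26,  0.  ,  0.  ])) [-0.     0.001 -0.002  0.    -0.001 -0.001]
dish [ 0.49287898 -0.01505974  0.12975705] ((485.5805358886719, -13.838760375976562), (69.1872787475586, 57.38872146606445), 15.838577270507812)
lip 63 [ 0.52284328 -0.0159961   0.13606596]
```

View pics/z13.png

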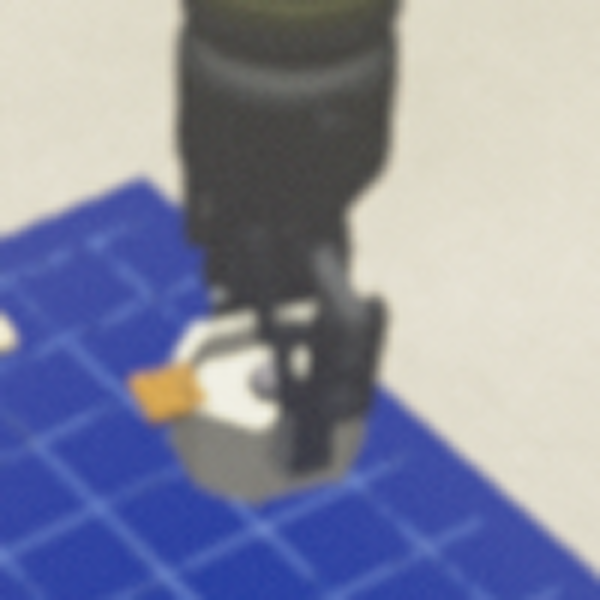

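View pics/t13.png

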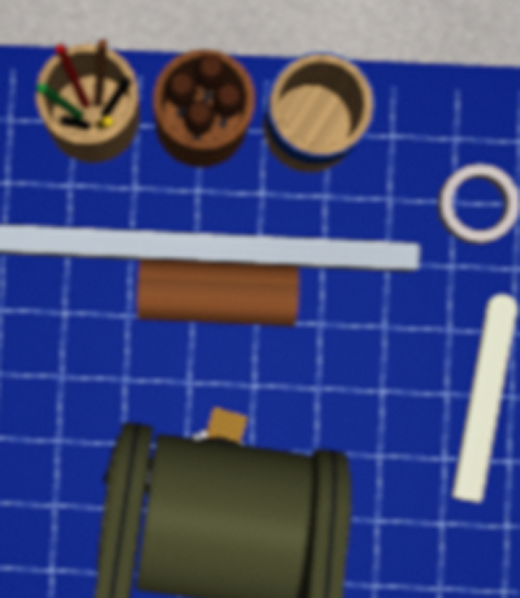

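```bash
python3 - <<'E'
from h import *
for q in[(.4795,-.005,.127),(.4775,-.005,.127),(.4795,-.001,.127),(.4795+.044*.963,-.005-.044*.27,.136)]:
    u,v=proj("scene",q);print((u-250)*6,(v-90)*6)
E
```

```text
274.8682259548392 377.13754002494704
278.9852272426094 375.02090503887655
281.53702393200797 382.81573531673973
166.74011698213508 387.3624977206039
```

```bash
python3 -c "
from rig import *
o=observe();print(o['clock'],o['qd'].round(4),o['grip_width']);print(sign_off())"
```

```text
16.1167 [-0.0011 -0.0006 -0.0012  0.0007  0.0007 -0.0015] 0.05801378475042398
the job is handed in; nothing more can be done
None
```

I rolled the roller to the stop bar with four light top-drags of the closed fingertips. Then I gripped the dish by its flats at 30 N, raised it about 93 mm and turned it about 78°. I handed in at 16.1 s, still holding it; the hand-in reports no verdict.

**Last checks:**
- **Roller:** it lies against the bar. The scene camera put it about 32 mm short of the bar's centre line (34 mm is touching), within about 1° of parallel.
- **Dish:** its centre is about 0.116 m above the table, worked out from the tool height, and the tool is level to within about 0.1°. Grip width is 57–58 mm and the joints are at rest.
- **Lip:** it points at about −15° to −16°, against −15.7° for the line to the empty pot.
- **Ball:** it sits within about 2 mm of the middle. One finger partly hides it, so this comes from the part I could see.
- **Bystanders:** all the ones visible in the final pictures were where they started. The ruler, eraser and jar were outside the cropped views I checked at the end, but the arm never went near them.

**Disagreement:** the two cameras differed by 3–5 mm in x. I used the top camera for the roller, bar and pot, and roughly the average of the two for the dish. The grip closed on the dish without visibly shifting it.

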